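Hold the belt drive's idler arm wound back for a new belt

TASK

The belt is off this open belt drive; make it ready for a new one. First slide the tensioner carriage along its rail fully home against the end stop (the tall block beside the motor), with the spring-loaded idler arm still lying back; then swing the idler arm by its upright post against its spring, round to its stop, and finish while the gripper is still holding it there: do not let it go. The carriage must stay home at its end stop, and everything else on the bench stays where it is.

Things in the scene. Friction and masses are not known exactly. Their poses are not given: they have to be found in the camera images.
- drive_base: the belt drive: a grey plate 280 (x) x 400 (y) x 12 mm, fixed on the bench; origin at the centre of its underside, z up. A rail 30 mm wide, top 24 mm above the bench, runs along its y axis at x = +30 mm. A lying motor (y = 168 mm, top 63 mm above the bench) and a fixed pulley (x = -90, y = 160 mm, top 61 mm) are at its +y end
- end_stop (a point): the middle of the face of the end stop that the carriage meets, 33 mm above the bench: a dark block 50 x 22 mm, top 54 mm above the bench, standing on the rail at its +y end (plate's frame), beside the motor. A lower block (top 32 mm) closes the rail's other end. Axes as the plate's
- carriage (a joint): position of the tensioner carriage along the rail in m: grows as it slides to the plate's +y, 0.12 where it meets the end stop; starts between 0 and 0.05. It slides with about 5 N of friction and stays where it is left
- carriage_grip (a point): grip point of the carriage, an aluminium block 100 (x) x 70 (y) mm: in the middle of the upright dark fin at its +x end, 14 mm thick along the slide direction (plate's y), 30 mm wide along x, rising from the block's top (52 mm above the bench) to 102 mm. The point is 82 mm above the bench, 20 mm below the fin's top. Axes as the plate's
- idler_bar: the idler arm: a flat steel bar 115 x 20 mm, top 66 mm above the bench, turning on the carriage about a vertical pivot; a wheel 42 mm across hangs below its free end, an upright round post stands above it. Origin on the pivot axis 12 mm above the bench, x axis along the bar to the post. At rest it points 20 degrees (0.35 rad) off the plate's -y towards -x; at its stop nearly to the plate's -x
- idler_pivot (a point): point on the arm's vertical pivot axis at the top of the bar, 66 mm above the bench; it rides with the carriage, 45 mm from the fin's middle to the plate's -x
- post_grip (a point): grip point of the idler arm: on the axis of the upright steel post, 16 mm in diameter, 100 mm from the pivot axis, rising from the bar (66 mm above the bench) to 118 mm. The point is 95 mm above the bench, 23 mm below the post's top
- idler_arm (a joint): angle of the idler arm on the carriage in rad: 0 lying back at rest, grows clockwise seen from above, 1.1 at its stop. The spring takes 0.28 N m at 0 and 0.67 N m at 1.1 (about 3 to 7 N at the post) and throws the arm back if let go
- spare_pulley: loose aluminium ring, 48 mm across and 18 mm high, lying on the drive's plate; a bystander. Origin: centre of its underside
- hex_key: loose dark L-shaped hex key, 100 mm long, 8 mm thick, lying on the drive's plate on the rail's far side; a bystander. Origin: middle of its long leg, underside
- wrench: loose steel wrench lying on the bench between the robot and the drive; a bystander
- screwdriver: loose screwdriver with a wooden handle lying on the bench to the right of the drive; a bystander
- oil_bottle: loose white bottle, 54 mm across, 150 mm high, standing; a bystander
- tin: loose plain tin, 80 mm across, 90 mm high, standing; a bystander
- offcut: loose wooden block 120 x 70 x 45 mm; a bystander
- tape_core: loose cardboard ring, 84 mm across, 30 mm high; a bystander

How it is judged:
By the outcome, as a careful person would: the job done as asked, in the order asked, and still so for the second after the job is handed in, while the arm keeps its last pose, push and grip.
It also fails if it takes over 50 s, if anything falls off the work surface, if the arm or the gripper's body presses on something with over 40 N, if the wrist force passes 120 N, or if a joint passes its speed limit or range.

ROBOT

A 7-joint arm with a two-finger parallel gripper is mounted at the origin on the work surface. World frame = base frame: x ahead of the robot, y to its left, z up, the work surface at z = 0. Lengths are in m, angles in rad, forces in N, time in s.
With the tool pointing down it reaches from about 0.4 to 0.9 m from the base axis. Payload 5.5 kg.
Tool frame: the origin (TCP) lies at the very end of the fingers, on their centre line; the grasp point (between the pads) lies 19 mm behind it (manip.grip_point_offset is the distance from the TCP to the grasp point, in m); x points along the fingers, y is the direction in which the jaws open and shut, and the axes are right-handed (so a half turn about x gives the same grasp; the last joint's range is limited). The gripper opens to 92 mm and grips with 3 to 60 N. Pads are 19 mm wide; open, the fingers measure 130 mm over their backs; the gripper's body (75 mm by 190 mm) begins 47 mm behind the grasp point.
Start: joints at [1.402, 0.501, -0.427, 1.55, 0.221, 1.138, -0.21], TCP at [0.272, -0.59, 0.227] pointing down, gripper open.
Joint ranges: [-2.88, 2.88], [-0.31, 2.03], [-1.54, 1.56], [0.2, 2.42], [-1.41, 4.55], [0.19, 2.02], [-2.57, 2.57]. Speed limits (rad/s): [2.57, 2.57, 3.14, 3.14, 3.14, 3.14, 3.14].

INTERFACE

Orientations are given as a unit quaternion [x, y, z, w].
In Python, from workcell import manip, eyes, job gives the robot as it stands. The module is installed in compiled form; this text tells all that it offers.
- The arm moves only by the tool jog_arm, never from a script. Its argument "moves" is a list of rows, each a list of 3 entries, a list of its own where there are three numbers: the opening in per cent of the stroke, from 0 (shut) to 100 (fully open), then the shift along the world's x, y, z in mm, then the turn, a rotation vector about the world's x, y, z in units of 8 degrees (1.0 is 8 degrees). A call has 1 to 12 rows; each row shifts and turns the commanded pose from where the row before left it; what a row does not reach is not made up. A row lasts 1/10 s, in which the tool goes at most 50 mm and 8.59 degrees, less where a joint would pass 70% of its speed; a pose out of reach is approached as far as the arm can. A call with a gripper value outside its range is refused whole. The fingers move at their own pace and stop on an object; "grip_force" is the grip in N (left out, the last holds). Time passes only in rows, so rows that do not move let the fingers close. It gives the time, the measured TCP pose, the force and the opening at its end, in the units of the state.
- manip.sense(): the state, without advancing time (a new reading comes with each control period).
- eyes.read_camera(name): name is "scene" or "top" or "wrist"; returns the picture (400x640x3 uint8, blue, green, red); there is no depth.
- eyes.camera_params(name): a dict with "mtx" (3x3 intrinsics, pixels), "position" and "rotation" of the camera in the world; the wrist camera has in their place "mount" (4x4, takes a point from camera to tool coordinates, whose origin is the TCP and whose axes are the tool frame's). Camera axes: x right, y down, z forward; pixel columns grow to the right and rows downward; lengths in m; the calibration is good to about 2 mm. A picture is of the moment at which its call begins: read the wrist's pose just before it. camera_params takes no time and is no camera call.
- job.sign_off(): hands the job in, once; it reports no verdict.
The state is a dict: "time": time; "joints": joint angles; "qd": joint speeds; "tau": joint torques, N m; "tool_pos": TCP position; "ee_rot": TCP orientation; "force": force on the tool from outside, world axes, zero at the start; "moment": the same for the moment, N m; "opening": finger opening in m.
Only numpy, scipy, OpenCV 4.12 (cv2) and the standard library are available. Lean on these libraries where they do the work, as an engineer would, in place of code of your own. Each camera call takes 0.05 s, during which the arm holds its last target.

## Working session

There is one attempt and no reset: what is moved stays moved. The work goes in short steps, Python scripts to look and compute and a tool call to move; the robot and the scene stay as the last step left them, time stands still between calls to the robot, and variables do not carry over. Pictures are saved under pics/ and viewed, and the job is handed in when it is done.

Besides the shell and the picture viewer there is one more tool, called after ">>>" as name([rows], argument=value, ...), one row to a line, values as JSON. jog_arm: Moves the arm, as the interface text tells. Its arguments: {"type":"object","properties":{"moves":{"type":"array"},"grip_force":{"type":"number"}},"required":["moves"]}

```bash
mkdir -p pics; ls
python3 - <<'E'
from workcell import manip, eyes, job
import cv2
s=manip.sense()
for k,v in s.items(): print(k,v)
print(manip.grip_point_offset)
for n in ("scene","top","wrist"):
    print(n,eyes.camera_params(n))
for n in ("scene","top"):
    cv2.imwrite(f"pics/{n}0.png",eyes.read_camera(n))
E
```

```text
pics
time 0.0
joints [ 1.40219981  0.50183005 -0.42677768  1.55144909  0.22080744  1.13829677
 -0.21031177]
qd [-0.001023    0.00059144  0.00097524  0.00062133 -0.0002045  -0.00049551
  0.00016196]
tau [ 3.42699732e-04 -5.66586614e+01 -5.81572741e+00 -2.79105896e+01
 -6.84182905e-02  3.08702525e-02  1.94465474e-04]
tool_pos [ 0.27168441 -0.58972848  0.2256887 ]
ee_rot [-0.69055908 -0.15216056  0.69081679 -0.15082268]
force [ 0.12952519 -0.24987888 -0.54631858]
moment [-0.0095928  -0.03326354 -0.01329941]
opening 0.0918880292116828
0.0188
scene {'mtx': array([[449.46031519,   0.        , 321.43425216],
       [  0.        , 449.46031519, 196.87984705],
       [  0.        ,   0.        ,   1.        ]]), 'position': array([ 1.34031279, -0.14915085,  0.98252372]), 'rotation': array([ 0.70502181,  0.60959559, -0.22893631, -0.28093706])}
top {'mtx': array([[405.86850873,   0.        , 322.67005165],
       [  0.        , 405.86850873, 196.14798801],
       [  0.        ,   0.        ,   1.        ]]), 'position': array([ 0.37600663, -0.0322455 ,  1.25083678]), 'rotation': array([-0.70277792,  0.70660119, -0.04905521,  0.06641946])}
wrist {'mtx': array([[311.32094898,   0.        , 318.39535277],
       [  0.        , 311.32094898, 200.57676366],
       [  0.        ,   0.        ,   1.        ]]), 'mount': array([[ 9.87449431e-05, -3.01525346e-01,  9.53458156e-01,
        -1.56577162e-01],
       [ 9.99999753e-01, -6.33340215e-04, -3.03855019e-04,
        -9.10330516e-04],
       [ 6.95483383e-04,  9.53457951e-01,  3.01525209e-01,
        -8.15285421e-02],
       [ 0.00000000e+00,  0.00000000e+00,  0.00000000e+00,
         1.00000000e+00]])}
```

View pics/scene0.png

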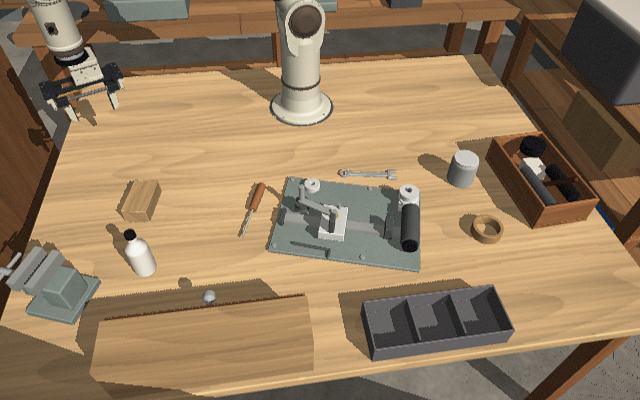

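View pics/top0.png

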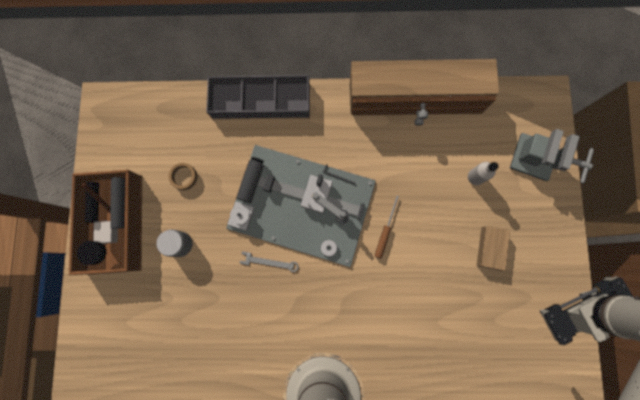

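The plate is seen in both views: in the top view its corners are near (257,147), (375,180), (349,266) and (227,229). The fin is near (322,180) and the post near (343,216). Next I'll enlarge both crops.

Run:
```python
import cv2
a=cv2.imread("pics/top0.png")[135:280,215:415]
cv2.imwrite("pics/top0c.png",cv2.resize(a,None,fx=4,fy=4,interpolation=cv2.INTER_CUBIC))
a=cv2.imread("pics/scene0.png")[165:285,260:440]
cv2.imwrite("pics/scene0c.png",cv2.resize(a,None,fx=4.4,fy=4.4,interpolation=cv2.INTER_CUBIC))
```

```text
(no output)
```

View pics/top0c.png

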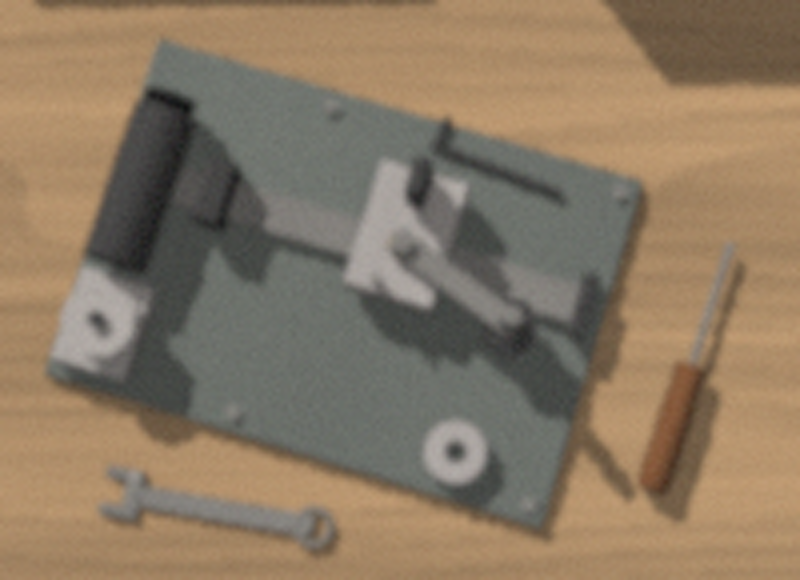

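View pics/scene0c.png

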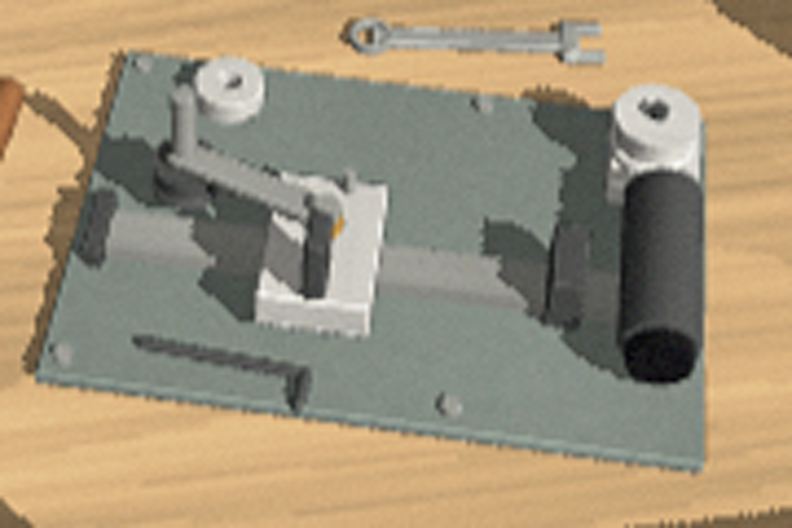

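```bash
cat > h.py <<'E'
import numpy as np
from scipy.spatial.transform import Rotation as R
from workcell import eyes
def ray(n,u,v,pose=None):
    p=eyes.camera_params(n); d=np.linalg.inv(p["mtx"])@[u,v,1]
    if n=="wrist":
        pos,q=pose; M=p["mount"]; Rt=R.from_quat(q)
        return np.array(pos)+Rt.apply(M[:3,3]), Rt.apply(M[:3,:3]@d)
    return np.array(p["position"]), R.from_quat(p["rotation"]).apply(d)
def onz(n,u,v,z,pose=None):
    o,d=ray(n,u,v,pose); return o+d*(z-o[2])/d[2]
E
cat > m.py <<'E'
from h import *
T=lambda a,b:(215+a/4-.4,135+b/4-.4); S=lambda a,b:(260+a/4.4-.4,165+b/4.4-.4)
# corners order: ++ , +-, --, -+
loc=np.array([[140,200],[140,-200],[-140,-200],[-140,200]])/1e3
tc=np.array([onz("top",*T(*p),.012)[:2] for p in [(162,40),(640,183),(545,530),(48,375)]])
sc=np.array([onz("scene",*S(*p),.012)[:2] for p in [(703,465),(38,380),(123,52),(705,120)]])
for n,c in(("top",tc),("scene",sc)):
    m=c.mean(0); L=loc; C=c-m
    a=np.arctan2((L[:,0]*C[:,1]-L[:,1]*C[:,0]).sum(),(L*C).sum())
    r=np.array([[np.cos(a),-np.sin(a)],[np.sin(a),np.cos(a)]])
    print(n,c.round(3).tolist(),m.round(4),np.degrees(a),"res",((L@r.T)+m-c).round(3).tolist())
    f=lambda w:(r.T@(np.array(w)[:2]-m)).round(4)
    if n=="top": ft=f
    fs=f
for f in(ft,fs):
  for nm,w in(("fin top t",onz("top",*T(420,172),.102)),("post top t",onz("top",*T(516,335),.118)),("pivot t",onz("top",*T(404,242),.07)),
   ("post top s",onz("scene",*S(181,90),.118)),("fin top s",onz("scene",*S(325,205),.102)),("stop t",onz("top",*T(230,200),.054))):
    print(nm,w.round(4),f(w))
E
python3 m.py
```

```text
top [[0.748, 0.212], [0.629, -0.163], [0.364, -0.086], [0.482, 0.294]] [0.5558 0.064 ] -17.20818012586542 res [[0.001, 0.002], [0.001, -0.005], [-0.001, 0.0], [-0.001, 0.003]]
scene [[0.75, 0.215], [0.636, -0.163], [0.367, -0.085], [0.484, 0.298]] [0.5594 0.0663] -16.844447920512916 res [[0.001, 0.002], [-0.001, -0.003], [0.0, 0.0], [-0.001, 0.0]]
fin top t [0.6201 0.0044 0.102 ] [ 0.076  -0.0416]
post top t [ 0.4995 -0.0631  0.118 ] [-0.0198 -0.1411]
pivot t [0.5742 0.0174 0.07  ] [ 0.0284 -0.0425]
post top s [ 0.5105 -0.0602  0.118 ] [-0.0101 -0.1352]
fin top s [0.5995 0.0138 0.102 ] [ 0.0536 -0.0386]
stop t [0.61   0.1492 0.054 ] [0.0244 0.094 ]
fin top t [0.6201 0.0044 0.102 ] [ 0.076  -0.0416]
post top t [ 0.4995 -0.0631  0.118 ] [-0.0198 -0.1411]
pivot t [0.5742 0.0174 0.07  ] [ 0.0284 -0.0425]
post top s [ 0.5105 -0.0602  0.118 ] [-0.0101 -0.1352]
fin top s [0.5995 0.0138 0.102 ] [ 0.0536 -0.0386]
stop t [0.61   0.1492 0.054 ] [0.0244 0.094 ]
```

```bash
cat >> h.py <<'E'
PM=np.array([.5575,.065]); PA=np.radians(-17.0)
def p2w(x,y):
    c,s=np.cos(PA),np.sin(PA); return PM+np.array([c*x-s*y,s*x+c*y])/1e3
def w2p(w):
    c,s=np.cos(PA),np.sin(PA); d=np.array(w)[:2]-PM; return np.array([c*d[0]+s*d[1],-s*d[0]+c*d[1]])*1e3
def st():
    from workcell import manip
    s=manip.sense(); M=R.from_quat(s["ee_rot"]).as_matrix()
    print("t",round(s["time"],2),"tcp",np.round(s["tool_pos"],4),"plate mm",w2p(s["tool_pos"]).round(1),"approach",M[:,0].round(3),"jaw deg",round(np.degrees(np.arctan2(M[1,1],M[0,1])),1),"F",np.round(s["force"],1),"open",round(s["opening"],4),"q",np.round(s["joints"],2))
    return s
E
python3 -c "
from h import *
s=st();print(p2w(65,-40),p2w(0,1)-p2w(0,0))"
```

```text
t 0.1 tcp [ 0.2717 -0.5898  0.2258] plate mm [ -81.8 -709.7] approach [-0.001  0.002 -1.   ] jaw deg -65.3 F [ 0.6 -0.2 -0.4] open 0.0917 q [ 1.4   0.5  -0.43  1.55  0.22  1.14 -0.21]
[0.60796494 0.00774365] [0.00029237 0.0009563 ]
```

>>> jog_arm([
  [60, [24, 42, 2], [0, 0, -0.4]],
  [60, [24, 42, 2], [0, 0, -0.45]],
  [60, [24, 42, 2], [0, 0, -0.45]],
  [60, [24, 42, 2], [0, 0, -0.45]],
  [60, [24, 42, 2], [0, 0, -0.45]],
  [60, [24, 42, 0], [0, 0, -0.45]],
  [60, [24, 42, 0], [0, 0, -0.45]],
  [60, [24, 42, 0], [0, 0, -0.45]],
  [60, [24, 42, 0], [0, 0, -0.45]],
  [60, [24, 42, 0], [0, 0, -0.4]],
  [60, [24, 42, 0], [0, 0, -0.4]],
  [60, [24, 42, 0], [0, 0, -0.4]],
])

```text
time: 1.3
tool_pos: [0.5604, -0.0847, 0.2365]
ee_rot: [-0.699, 0.105, 0.699, 0.104]
force: [0.5, 0.2, 0.9]
opening: 0.055
```

```bash
python3 -c "
from h import *
s=st();
import cv2;cv2.imwrite('pics/w1.png',eyes.read_camera('wrist'))"
```

```text
t 1.3 tcp [ 0.5604 -0.0847  0.2365] plate mm [  46.6 -142.3] approach [-0. -0. -1.] jaw deg -107.0 F [0.5 0.2 0.9] open 0.055 q [ 0.54  0.36 -0.55  1.75  0.21  1.09 -1.94]
```

View pics/w1.png

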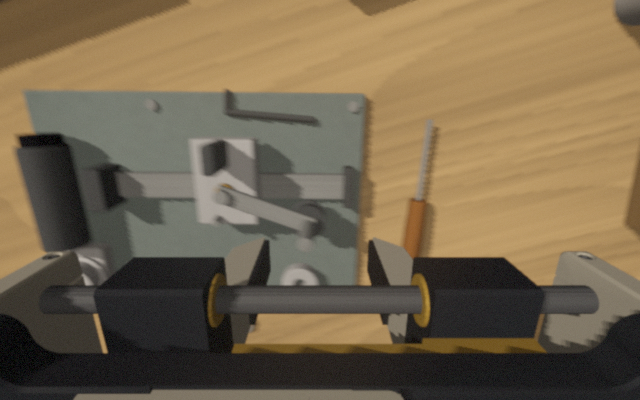

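The wrist view shows the plate squarely aligned with the jaws. The fin is near (214,157), the pivot near (225,192) and the post near (308,220). I'll enlarge this to measure.

Run:
```python
import cv2
a=cv2.imread("pics/w1.png")[125:245,175:335]
cv2.imwrite("pics/w1c.png",cv2.resize(a,None,fx=5,fy=5,interpolation=cv2.INTER_CUBIC))
```

```text
(no output)
```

View pics/w1c.png

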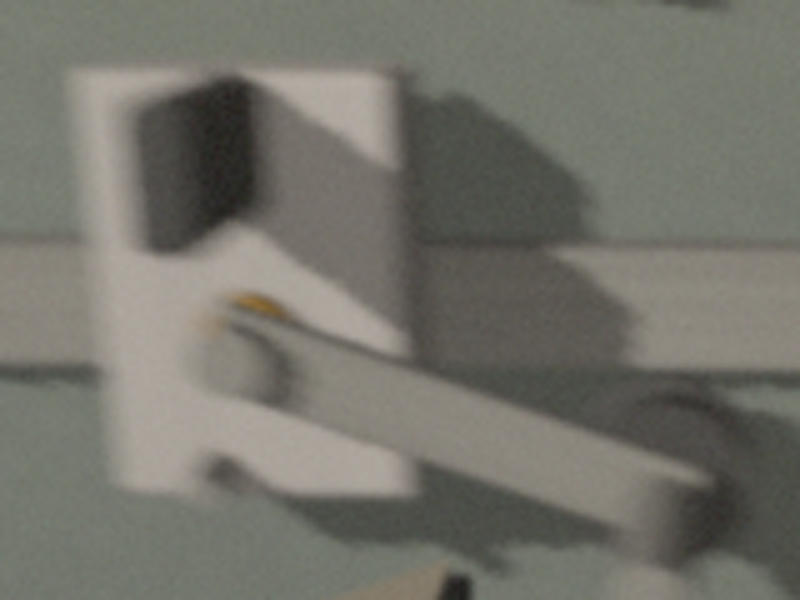

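Run:
```python
from h import *
pose=((.5604,-.0847,.2365),(-0.699,0.105,0.699,0.104))
W=lambda a,b:(175+a/5-.4,125+b/5-.4)
for nm,p,z in(("fin top",(164,180),.102),("fin left edge",(137,180),.102),("fin right",(190,180),.102),("b1",(75,68),.052),("b2",(398,72),.052),("b3",(415,495),.052),("b4",(115,492),.052),("post base",(688,505),.066),("pivot",(240,362),.069)):
    w=onz("wrist",*W(*p),z,pose); print(nm,w.round(4),w2p(w).round(1))
for nm,p in(("rail stop face",(122,185)),):
    w=onz("wrist",*p,.033,pose);print(nm,w2p(w))
for nm,p in(("++",(27,91)),("+-",(367,95))):
    w=onz("wrist",*p,.012,pose);print(nm,w2p(w))
```

```text
fin top [0.6184 0.0072 0.102 ] [ 75.1 -37.5]
fin left edge [0.6199 0.0121 0.102 ] [ 75.1 -32.4]
fin right [0.617  0.0025 0.102 ] [ 75.1 -42.4]
b1 [0.6432 0.0357 0.052 ] [90.5 -2.9]
b2 [ 0.6219 -0.0307  0.052 ] [ 89.6 -72.7]
b3 [5.286e-01 1.000e-04 5.200e-02] [ -8.6 -70.5]
b4 [0.55   0.0673 0.052 ] [-7.8  0. ]
post base [ 0.5127 -0.0625  0.066 ] [  -5.5 -135. ]
pivot [0.5744 0.0203 0.069 ] [ 29.3 -37.8]
rail stop face [33.42057434 92.40600031]
++ [140.0807858  194.32052565]
+- [ 135.4008956  -198.51367096]
```

>>> jog_arm([
  [60, [19, 31, -15], [0, 0, 0]],
  [60, [19, 31, -15], [0, 0, 0]],
  [60, [20, 30, -15], [0, 0, 0]],
  [60, [0, 0, -20], [0, 0, 0]],
  [60, [0, 0, 0], [0, 0, 0]],
])

```text
time: 1.85
tool_pos: [0.6157, 0.0068, 0.1683]
ee_rot: [-0.697, 0.103, 0.702, 0.103]
force: [-0.6, -1.4, -0.4]
opening: 0.0552
```

```bash
python3 -c "
from h import *
s=st();print(s['tool_pos'],s['ee_rot'])
import cv2;cv2.imwrite('pics/w2.png',eyes.read_camera('wrist'))"
```

```text
t 1.85 tcp [0.6157 0.0068 0.1683] plate mm [ 72.7 -38.7] approach [-0.006  0.001 -1.   ] jaw deg -106.7 F [-0.6 -1.4 -0.4] open 0.0552 q [ 0.35  0.53 -0.54  1.69  0.31  1.02 -2.16]
[0.61569636 0.00677133 0.16830378] [-0.69734951  0.10279072  0.70187607  0.10250715]
```

View pics/w2.png

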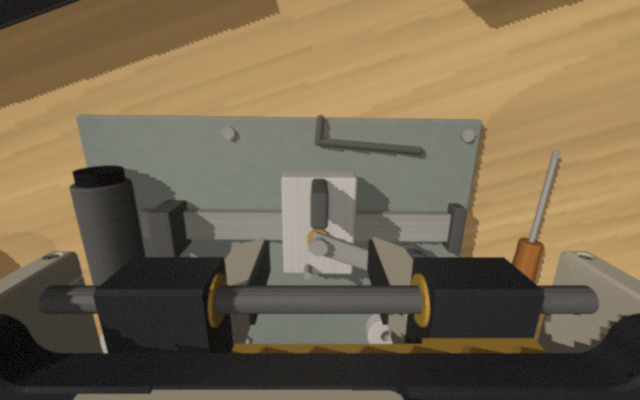

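```bash
python3 -c "
from h import *
pose=([0.6157,.00677,.1683],[-0.69734951,0.10279072,0.70187607,0.10250715])
for p,z in(((319,180),.102),((319,194),.102),((319,228),.052),((282,174),.052),((356,174),.052),((185,238),.054)): print(p,z,w2p(onz('wrist',*p,z,pose)).round(1))"
```

```text
(319, 180) 0.102 [ 98.7 -38.7]
(319, 194) 0.102 [ 88.  -38.7]
(319, 228) 0.052 [ 39.4 -39.1]
(282, 174) 0.052 [91.5 -5.7]
(356, 174) 0.052 [ 91.8 -71.9]
(185, 238) 0.054 [29.4 88.1]
```

>>> jog_arm([
  [60, [0, 0, -35], [0, 0, 0]],
  [60, [0, 0, -35], [0, 0, 0]],
  [60, [0, 0, -32], [0, 0, 0]],
  [60, [0, 0, 0], [0, 0, 0]],
  [5, [0, 0, 0], [0, 0, 0]],
  [5, [0, 0, 0], [0, 0, 0]],
  [5, [0, 0, 0], [0, 0, 0]],
  [5, [0, 0, 0], [0, 0, 0]],
  [5, [0, 0, 0], [0, 0, 0]],
], grip_force=30)

```text
time: 2.8
tool_pos: [0.6186, 0.0056, 0.0707]
ee_rot: [0.7, -0.104, -0.699, -0.104]
force: [0.1, 1.3, 0.2]
opening: 0.0195
```

```bash
python3 -c "
from h import *
s=st()
import cv2;cv2.imwrite('pics/w3.png',eyes.read_camera('wrist'))"
```

```text
t 2.8 tcp [0.6186 0.0056 0.0707] plate mm [ 75.8 -38.9] approach [ 0.002 -0.    -1.   ] jaw deg -106.9 F [0.1 1.3 0.2] open 0.0195 q [ 0.31  0.65 -0.49  1.74  0.39  0.85 -2.22]
```

View pics/w3.png

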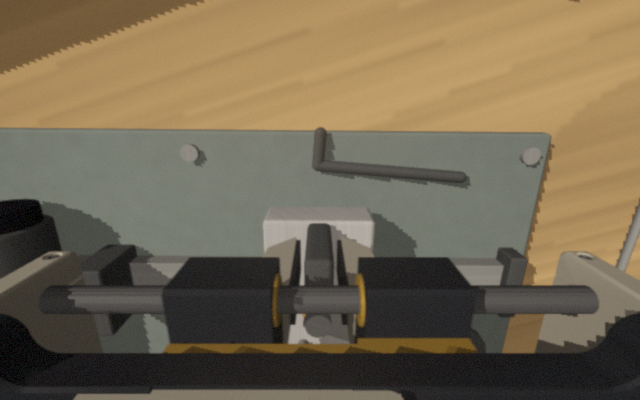

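>>> jog_arm([
  [5, [0, 0, 0], [0, 0, 0]],
  [5, [0, 0, 0], [0, 0, 0]],
  [5, [0, 0, 0], [0, 0, 0]],
  [5, [3, 10, 0], [0, 0, 0]],
  [5, [4.5, 14.5, 0], [0, 0, 0]],
  [5, [4.5, 14.5, 0], [0, 0, 0]],
  [5, [4.5, 14.5, 0], [0, 0, 0]],
  [5, [4, 13.5, 0], [0, 0, 0]],
  [5, [3, 9.5, 0], [0, 0, 0]],
  [5, [0, 0, 0], [0, 0, 0]],
  [5, [0, 0, 0], [0, 0, 0]],
])

```text
time: 3.95
tool_pos: [0.6426, 0.0831, 0.0703]
ee_rot: [0.7, -0.103, -0.699, -0.104]
force: [2.2, 1.9, 3.6]
opening: 0.014
```

```bash
python3 -c "
from h import *
s=st()"
```

```text
t 3.95 tcp [0.6426 0.0831 0.0703] plate mm [76.1 42.1] approach [ 0.002  0.001 -1.   ] jaw deg -106.8 F [2.2 1.9 3.6] open 0.014 q [ 0.17  0.69 -0.48  1.67  0.39  0.88 -2.33]
```

>>> jog_arm([
  [5, [1.5, 5, 0], [0, 0, 0]],
  [5, [1.5, 5, 0], [0, 0, 0]],
  [5, [1, 3, 0], [0, 0, 0]],
  [5, [0, 0, 0], [0, 0, 0]],
])

```text
time: 4.35
tool_pos: [0.6458, 0.0935, 0.0703]
ee_rot: [0.7, -0.105, -0.699, -0.103]
force: [-1.6, -2.7, 7.3]
opening: 0.0139
```

>>> jog_arm([
  [5, [0.9, 3, 0], [0, 0, 0]],
  [5, [0, 0, 0], [0, 0, 0]],
  [5, [0, 0, 0], [0, 0, 0]],
])

```text
time: 4.65
tool_pos: [0.6466, 0.0961, 0.0703]
ee_rot: [0.7, -0.105, -0.699, -0.104]
force: [-1.9, -3.0, 7.5]
opening: 0.0137
```

>>> jog_arm([
  [5, [0.9, 3, 0], [0, 0, 0]],
  [5, [0, 0, 0], [0, 0, 0]],
  [5, [0, 0, 0], [0, 0, 0]],
])

```text
time: 4.95
tool_pos: [0.6475, 0.099, 0.0703]
ee_rot: [0.699, -0.105, -0.699, -0.104]
force: [-2.0, -3.5, 8.8]
opening: 0.0139
```

>>> jog_arm([
  [5, [0.9, 3, 0], [0, 0, 0]],
  [5, [0, 0, 0], [0, 0, 0]],
  [5, [0, 0, 0], [0, 0, 0]],
])

```text
time: 5.25
tool_pos: [0.6484, 0.102, 0.0703]
ee_rot: [0.699, -0.105, -0.699, -0.104]
force: [-1.7, -2.8, 7.7]
opening: 0.0142
```

>>> jog_arm([
  [5, [0.6, 2, 0], [0, 0, 0]],
  [5, [0, 0, 0], [0, 0, 0]],
  [5, [0, 0, 0], [0, 0, 0]],
])

```text
time: 5.55
tool_pos: [0.649, 0.1038, 0.0703]
ee_rot: [0.699, -0.105, -0.699, -0.103]
force: [-1.2, -3.6, 8.7]
opening: 0.014
```

>>> jog_arm([
  [5, [0.6, 2, 0], [0, 0, 0]],
  [5, [0, 0, 0], [0, 0, 0]],
  [5, [0, 0, 0], [0, 0, 0]],
])

```text
time: 5.85
tool_pos: [0.6495, 0.1053, 0.0703]
ee_rot: [-0.699, 0.105, 0.699, 0.103]
force: [-2.8, -4.7, 9.3]
opening: 0.0135
```

>>> jog_arm([
  [5, [0.6, 2, 0], [0, 0, 0]],
  [5, [0, 0, 0], [0, 0, 0]],
  [5, [0, 0, 0], [0, 0, 0]],
])

```text
time: 6.15
tool_pos: [0.6495, 0.1053, 0.0703]
ee_rot: [-0.699, 0.107, 0.7, 0.103]
force: [-5.4, -8.6, 12.0]
opening: 0.0138
```

```bash
python3 -c "
from h import *
s=st()
import cv2;cv2.imwrite('pics/w4.png',eyes.read_camera('wrist'))
a=eyes.read_camera('scene')[165:285,260:440];cv2.imwrite('pics/s4.png',cv2.resize(a,None,fx=4.4,fy=4.4))"
```

```text
t 6.15 tcp [0.6495 0.1053 0.0703] plate mm [76.2 65.4] approach [-0.002 -0.005 -1.   ] jaw deg -107.0 F [-5.4 -8.6 12. ] open 0.0138 q [ 0.13  0.71 -0.48  1.63  0.4   0.9  -2.37]
```

View pics/w4.png

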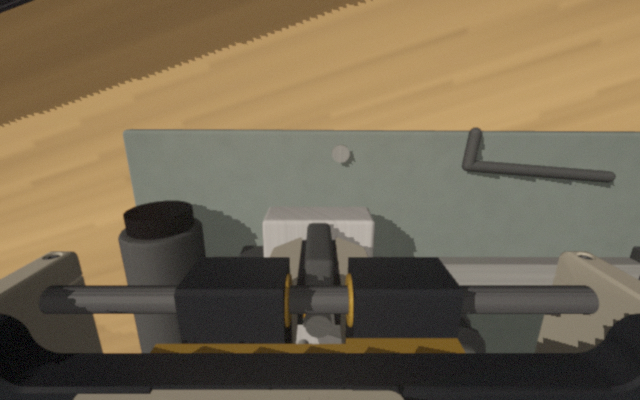

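View pics/s4.png

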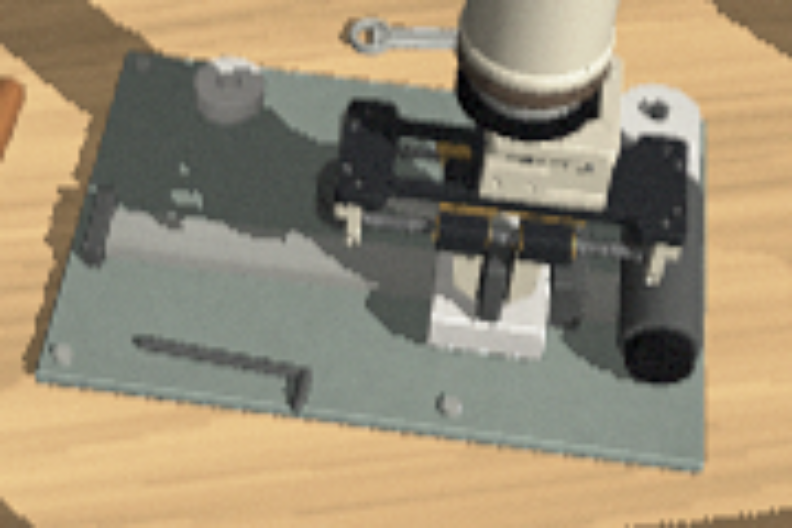

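>>> jog_arm([
  [5, [0.6, 2, 0], [0, 0, 0]],
  [5, [0, 0, 0], [0, 0, 0]],
  [5, [0, 0, 0], [0, 0, 0]],
])

```text
time: 6.55
tool_pos: [0.6495, 0.1053, 0.0702]
ee_rot: [-0.698, 0.108, 0.7, 0.102]
force: [-7.7, -11.3, 14.4]
opening: 0.0139
```

>>> jog_arm([
  [50, [0, 0, 0], [0, 0, 0]],
  [50, [0, 0, 0], [0, 0, 0]],
  [50, [0, 0, 0], [0, 0, 0]],
  [50, [0, 0, 0], [0, 0, 0]],
  [50, [0, 0, 30], [0, 0, 0]],
  [50, [0, 0, 40], [0, 0, 0]],
  [50, [0, 0, 40], [0, 0, 0]],
  [50, [-10, -7, 0], [0, 0, 0.95]],
  [50, [-12, -8, 0], [0, 0, 0.97]],
  [50, [-12, -8, 0], [0, 0, 0.97]],
  [50, [-12, -8, 0], [0, 0, 0.97]],
])

```text
time: 7.65
tool_pos: [0.6039, 0.0815, 0.1796]
ee_rot: [-0.701, -0.089, 0.702, -0.089]
force: [0.5, -0.9, -0.3]
opening: 0.0457
```

```bash
python3 -c "
from h import *
s=st()"
```

```text
t 7.65 tcp [0.6039 0.0815 0.1796] plate mm [39.6 29.4] approach [-0.  0. -1.] jaw deg -75.6 F [ 0.5 -0.9 -0.3] open 0.0457 q [ 0.32  0.53 -0.67  1.7   0.37  1.05 -1.79]
```

>>> jog_arm([
  [50, [-12, -9, 0], [0, 0, 0.96]],
  [50, [-12, -9, 0], [0, 0, 0.96]],
  [50, [-12, -9, 0], [0, 0, 0.96]],
  [50, [-12, -8, 0], [0, 0, 0.97]],
  [50, [-11, -8, 0], [0, 0, 0.97]],
  [50, [0, 0, 0], [0, 0, 0]],
  [50, [0, 0, 0], [0, 0, 0]],
])

```text
time: 8.35
tool_pos: [0.546, 0.0385, 0.1798]
ee_rot: [0.635, 0.312, -0.634, 0.312]
force: [0.4, -0.4, 0.2]
opening: 0.0458
```

```bash
python3 -c "
from h import *
s=st();print(s['tool_pos'],s['ee_rot'])
import cv2
cv2.imwrite('pics/w5.png',eyes.read_camera('wrist'))
a=eyes.read_camera('scene')[165:285,260:440];cv2.imwrite('pics/s5.png',cv2.resize(a,None,fx=4.4,fy=4.4))"
```

```text
t 8.35 tcp [0.546  0.0385 0.1798] plate mm [ -3.2 -28.7] approach [ 0.001  0.001 -1.   ] jaw deg -37.6 F [ 0.4 -0.4  0.2] open 0.0458 q [ 0.55  0.47 -0.85  1.85  0.41  1.01 -1.13]
[0.54601823 0.03846172 0.17979129] [ 0.63480713  0.31213857 -0.63427244  0.31191008]
```

View pics/w5.png

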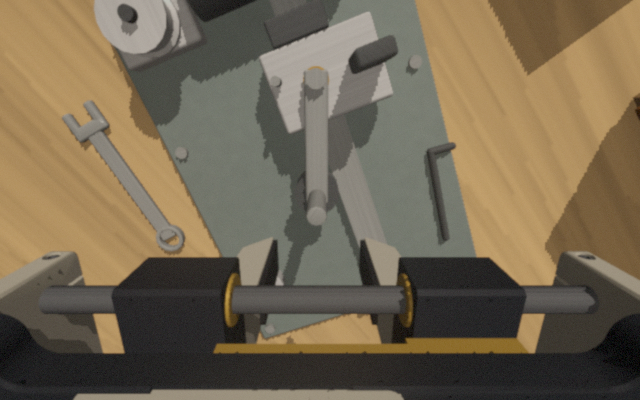

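View pics/s5.png

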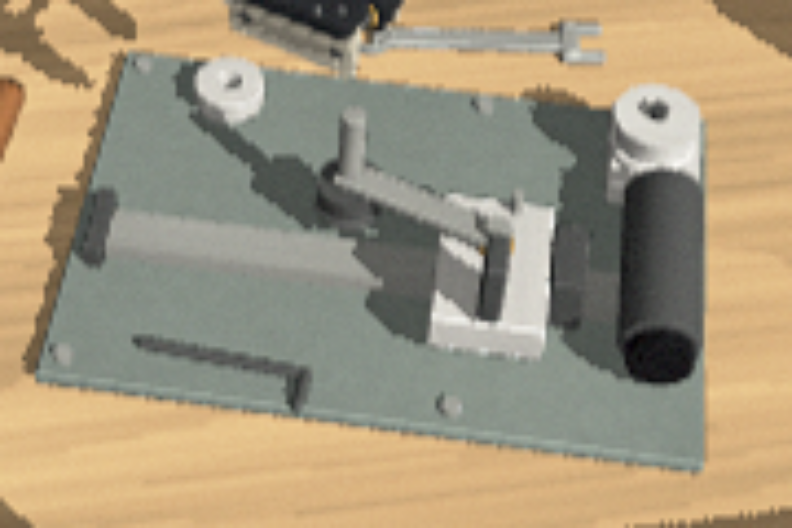

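The carriage sits against the end stop, with the wrist view showing no gap at (298,32). The post top is at (317,215), in line with the jaw centre, and the pivot cap is at (316,78).

```bash
python3 -c "
from h import *
pose=([0.54601823,0.03846172,0.17979129],[ 0.63480713,0.31213857,-0.63427244,0.31191008])
o=onz('wrist',316.5,214.5,.118,pose);b=onz('wrist',316,77,.07,pose)
print(o,b,w2p(o),w2p(b),np.linalg.norm((o-b)[:2]),np.degrees(np.arctan2(*(o-b)[[1,0]])))
s=onz('scene',260+352/4.4,165+112/4.4,.118);print(s,w2p(s))
f=p2w(75,65.4);print(p2w(30,65.4))
"
```

```text
[0.54530202 0.04168282 0.118     ] [0.60548836 0.12041158 0.07      ] [ -4.84770338 -25.86467561] [29.69072454 67.0207932 ] 0.09909900765258144 -127.3970909008329
[0.54401285 0.0402604  0.118     ] [ -5.66466516 -27.60185428]
[0.60531025 0.11877118]
```

>>> jog_arm([
  [50, [-1, 2, -35], [0, 0, 0]],
  [50, [0, 0, -35], [0, 0, 0]],
  [50, [0, 0, -33], [0, 0, 0]],
  [50, [0, 0, 0], [0, 0, 0]],
  [8, [0, 0, 0], [0, 0, 0]],
  [8, [0, 0, 0], [0, 0, 0]],
  [8, [0, 0, 0], [0, 0, 0]],
  [8, [0, 0, 0], [0, 0, 0]],
  [8, [0, 0, 0], [0, 0, 0]],
  [8, [0, 0, 0], [0, 0, 0]],
  [8, [0, 0, 0], [0, 0, 0]],
], grip_force=25)

```text
time: 9.55
tool_pos: [0.5454, 0.0403, 0.0779]
ee_rot: [0.635, 0.313, -0.634, 0.313]
force: [-1.6, -0.6, 6.9]
opening: 0.0154
```

```bash
python3 -c "
from h import *
s=st()"
```

```text
t 9.55 tcp [0.5454 0.0403 0.0779] plate mm [ -4.4 -27.2] approach [ 0.002 -0.    -1.   ] jaw deg -37.4 F [-1.6 -0.6  6.9] open 0.0154 q [ 0.46  0.61 -0.75  1.92  0.55  0.83 -1.24]
```

```bash
python3 -c "
from h import *
P=np.array([605.4,119.5])
a=np.radians(-127.2-4*np.arange(0,18)); p=P+100*np.c_[np.cos(a),np.sin(a)]
print(p[0],np.diff(p,axis=0).round(1).tolist())
"
```

```text
[544.94008851  39.8470082 ] [[-5.4, 4.4], [-5.1, 4.8], [-4.7, 5.1], [-4.4, 5.4], [-4.0, 5.7], [-3.6, 6.0], [-3.1, 6.2], [-2.7, 6.4], [-2.2, 6.6], [-1.8, 6.7], [-1.3, 6.9], [-0.8, 6.9], [-0.3, 7.0], [0.1, 7.0], [0.6, 7.0], [1.1, 6.9], [1.6, 6.8]]
```

>>> jog_arm([
  [8, [-5.4, 4.4, 0], [0, 0, -0.5]],
  [8, [-5.1, 4.8, 0], [0, 0, -0.5]],
  [8, [-4.7, 5.1, 0], [0, 0, -0.5]],
  [8, [-4.4, 5.4, 0], [0, 0, -0.5]],
  [8, [-4, 5.7, 0], [0, 0, -0.5]],
  [8, [-3.6, 6, 0], [0, 0, -0.5]],
  [8, [0, 0, 0], [0, 0, 0]],
])

```text
time: 10.25
tool_pos: [0.5186, 0.0712, 0.0779]
ee_rot: [0.686, 0.174, -0.684, 0.175]
force: [1.5, -4.1, 6.6]
opening: 0.0155
```

```bash
cat > arc.py <<'E'
from h import *
s=st(); d=(s['tool_pos'][:2]-np.array([.6054,.1195]))*1e3
a=np.arctan2(d[1],d[0]); F=s['force']
t=np.array([np.sin(a),-np.cos(a)]); n=np.array([np.cos(a),np.sin(a)])
print("r",np.hypot(*d),"swing",(-127.2-np.degrees(a))%360,"Ftan",F[:2]@t,"Frad(out)",F[:2]@n,"Fplate_y",F[0]*.2924+F[1]*.956)
E
python3 arc.py
```

```text
t 10.25 tcp [0.5186 0.0712 0.0779] plate mm [-39.   -5.4] approach [ 0.003 -0.001 -1.   ] jaw deg -61.4 F [ 1.5 -4.1  6.6] open 0.0155 q [ 0.34  0.54 -0.66  1.98  0.47  0.78 -1.67]
r 99.3045636028987 swing 23.719123559842913 Ftan -4.340734518046568 Frad(out) 0.655961057444594 Fplate_y -3.4821219121513853
```

>>> jog_arm([
  [8, [-3.1, 6.2, 0], [0, 0, -0.5]],
  [8, [-2.7, 6.4, 0], [0, 0, -0.5]],
  [8, [-2.2, 6.6, 0], [0, 0, -0.5]],
  [8, [-1.8, 6.7, 0], [0, 0, -0.5]],
  [8, [-1.3, 6.9, 0], [0, 0, -0.5]],
  [8, [-0.8, 6.9, 0], [0, 0, -0.5]],
  [8, [-0.3, 7, 0], [0, 0, -0.5]],
  [8, [0.1, 7, 0], [0, 0, -0.5]],
  [8, [0, 0, 0], [0, 0, 0]],
])

```text
time: 11.15
tool_pos: [0.5064, 0.1243, 0.0778]
ee_rot: [0.707, -0.022, -0.706, -0.02]
force: [-1.6, -5.5, 12.2]
opening: 0.0156
```

```bash
python3 arc.py
```

```text
t 11.15 tcp [0.5064 0.1243 0.0778] plate mm [-66.2  41.8] approach [ 0.002 -0.002 -1.   ] jaw deg -93.4 F [-1.6 -5.5 12.2] open 0.0156 q [ 0.14  0.51 -0.54  1.98  0.38  0.75 -2.25]
r 99.14514207013627 swing 55.59439006828234 Ftan -5.560299729893738 Frad(out) 1.332585539143553 Fplate_y -5.715665314522757
```

>>> jog_arm([
  [8, [0.5, 5.2, 0], [0, 0, -0.38]],
  [8, [0.5, 3.5, 0], [0, 0, -0.25]],
  [8, [0, 0, 0], [0, 0, 0]],
])

```text
time: 11.45
tool_pos: [0.5071, 0.1326, 0.0778]
ee_rot: [0.706, -0.053, -0.705, -0.051]
force: [-2.4, -5.8, 12.4]
opening: 0.0157
```

```bash
python3 arc.py
```

```text
t 11.45 tcp [0.5071 0.1326 0.0778] plate mm [-67.9  49.9] approach [ 0.001 -0.002 -1.   ] jaw deg -98.4 F [-2.4 -5.8 12.4] open 0.0157 q [ 0.11  0.51 -0.52  1.98  0.36  0.75 -2.34]
r 99.13202418198964 swing 60.395340370431995 Ftan -6.029031641598647 Frad(out) 1.6498004122812013 Fplate_y -6.2158963005706624
```

>>> jog_arm([
  [8, [0.4, 2.6, 0], [0, 0, -0.19]],
  [8, [0, 0, 0], [0, 0, 0]],
  [8, [0, 0, 0], [0, 0, 0]],
])

```text
time: 11.75
tool_pos: [0.5074, 0.1348, 0.0778]
ee_rot: [0.705, -0.062, -0.704, -0.06]
force: [-2.9, -5.7, 11.3]
opening: 0.0156
```

>>> jog_arm([
  [8, [0.4, 1.8, 0], [0, 0, -0.13]],
  [8, [0, 0, 0], [0, 0, 0]],
  [8, [0, 0, 0], [0, 0, 0]],
])

```text
time: 12.05
tool_pos: [0.5078, 0.1366, 0.0778]
ee_rot: [0.704, -0.068, -0.704, -0.067]
force: [-2.3, -5.3, 12.0]
opening: 0.0156
```

```bash
python3 arc.py
```

```text
t 12.05 tcp [0.5078 0.1366 0.0778] plate mm [-68.5  53.9] approach [ 0.001 -0.002 -1.   ] jaw deg -101.0 F [-2.3 -5.3 12. ] open 0.0156 q [ 0.09  0.51 -0.51  1.97  0.36  0.75 -2.38]
r 99.13644167100995 swing 62.74359651513663 Ftan -5.650269067364801 Frad(out) 1.3377640583977355 Fplate_y -5.770250897093209
```

>>> jog_arm([
  [8, [0.4, 1.8, 0], [0, 0, -0.1]],
  [8, [0, 0, 0], [0, 0, 0]],
  [8, [0, 0, 0], [0, 0, 0]],
])

```text
time: 12.35
tool_pos: [0.5079, 0.1371, 0.0778]
ee_rot: [0.703, -0.074, -0.703, -0.071]
force: [-3.6, -7.8, 13.9]
opening: 0.0152
```

>>> jog_arm([
  [8, [0.3, 1.5, 0], [0, 0, 0]],
  [8, [0, 0, 0], [0, 0, 0]],
  [8, [0, 0, 0], [0, 0, 0]],
])

```text
time: 12.65
tool_pos: [0.5079, 0.1372, 0.0777]
ee_rot: [-0.703, 0.075, 0.703, 0.071]
force: [-4.5, -10.7, 15.6]
opening: 0.0156
```

```bash
python3 arc.py
```

```text
t 12.65 tcp [0.5079 0.1372 0.0777] plate mm [-68.5  54.6] approach [-0.001 -0.006 -1.   ] jaw deg -101.9 F [ -4.5 -10.7  15.6] open 0.0156 q [ 0.09  0.51 -0.5   1.97  0.36  0.75 -2.4 ]
r 99.09716066402233 swing 63.10848069754786 Ftan -11.374240215764978 Frad(out) 2.5115973434039702 Fplate_y -11.586272601912798
```

>>> jog_arm([
  [8, [0, 0, 0], [0, 0, 0]],
  [8, [0, 0, 0], [0, 0, 0]],
  [8, [0, 0, 0], [0, 0, 0]],
  [8, [0, 0, 0], [0, 0, 0]],
  [8, [0, 0, 0], [0, 0, 0]],
])

```text
time: 13.15
tool_pos: [0.5079, 0.1373, 0.0777]
ee_rot: [-0.703, 0.075, 0.703, 0.071]
force: [-4.2, -10.6, 15.7]
opening: 0.0152
```

```bash
python3 arc.py; python3 -c "
from h import *
import cv2
cv2.imwrite('pics/t6.png',cv2.resize(eyes.read_camera('top')[135:280,215:415],None,fx=4,fy=4))
a=eyes.read_camera('scene')[165:285,260:440];cv2.imwrite('pics/s6.png',cv2.resize(a,None,fx=4.4,fy=4.4))"
```

```text
t 13.15 tcp [0.5079 0.1373 0.0777] plate mm [-68.6  54.6] approach [-0.001 -0.006 -1.   ] jaw deg -101.9 F [ -4.2 -10.6  15.7] open 0.0152 q [ 0.09  0.51 -0.5   1.97  0.36  0.75 -2.4 ]
r 99.09471282628476 swing 63.12535075130842 Ftan -11.13911874075916 Frad(out) 2.192105767778554 Fplate_y -11.315308535240526
```

View pics/s6.png

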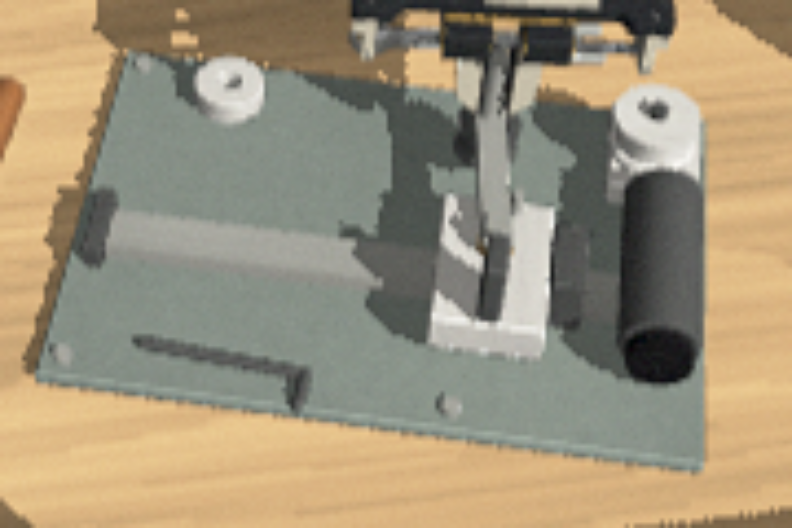

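View pics/t6.png

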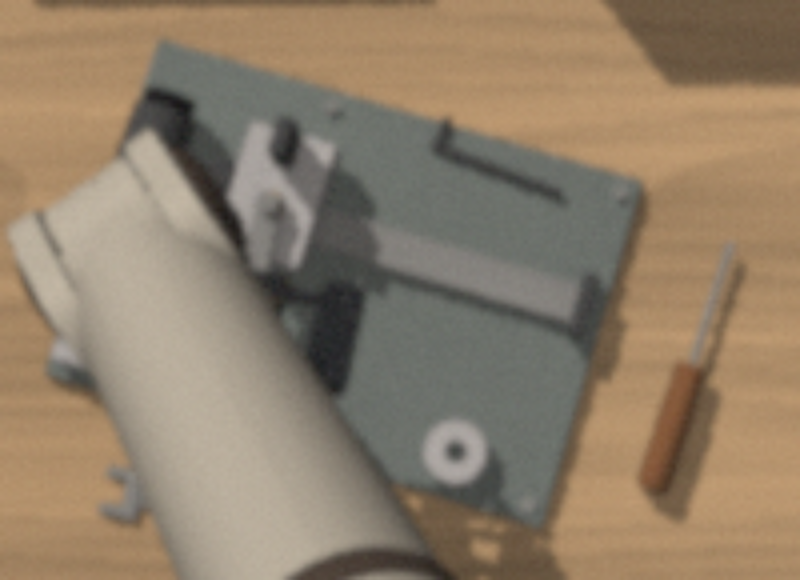

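The scene crop shows the carriage at the same pixels as when it was home: front-left corner (432,345), front-right (545,355), against the stop at (568,275). The arm is swung across and held by the jaws near (495,60). The spare pulley, hex key and screwdriver are at their first positions.

```bash
python3 -c "
from workcell import job
print(job.sign_off())"
```

```text
the job is handed in; nothing more can be done
None
```

The carriage is home against its end stop, and the idler arm is swung to its stop with the gripper still holding the post. I handed the job in at about 13 s.

- **Carriage:** I gripped the fin and slid the carriage about 104 mm. It stopped there, and the push rose to about 13 N with no further motion. After the swing it sits at the same pixels in the scene camera as when it was home, still touching the stop.
- **Idler arm:** I gripped the post at 25 N and swung it 63.1° (about 1.10 rad). There it stopped, and the push at the post rose from about 5.7 N to 11 N without motion. It held steady over a further 0.5 s, and the push is towards the end stop, so it keeps the carriage home.
- **Bystanders:** The spare pulley, hex key and screwdriver look unmoved. The wrench is partly hidden under the arm in the last top view. I did not check the bottle, tin, offcut and tape core again at the end; the tool worked over the drive, away from them.
- **Disagreements:** My early camera estimate put the end stop's face 5 to 10 mm nearer than where the carriage met it, so I went by contact. The tool also read an upward force of about 15 N while holding, which I did not explain; it is well under the limits.

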